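# Switch the vial sorter to its other chute and release the vials

## Robot

A 6-joint arm with a two-finger parallel gripper is mounted at the origin on the work surface. World frame = base frame: x ahead of the robot, y to its left, z up, the work surface at z = 0. Lengths are in m, angles in rad, forces in N, time in s.
With the tool pointing down it reaches from about 0.35 to 0.775 m from the base axis. Payload 7.3 kg.
Tool frame: the origin (TCP) lies at the very end of the fingers, on their centre line; the grasp point (between the pads) lies 19 mm behind it; z points along the fingers, x is the direction in which the jaws open and shut, and the axes are right-handed (so a half turn about z gives the same grasp; the last joint's range is limited). The gripper opens to 92 mm and grips with 3 to 60 N. Pads are 19 mm wide; open, the fingers measure 130 mm over their backs; the gripper's body (75 mm by 190 mm) begins 47 mm behind the grasp point.
Start: joints at [-1.265, 0.342, 1.524, -0, 1.275, -0.146], TCP at [0.229, -0.472, 0.227] pointing down, gripper open.
Joint ranges: [-2.53, 2.53], [-0.77, 2.02], [0.04, 2.7], [-1, 4.14], [0.28, 2.66], [-3.11, 3.11]. Speed limits (rad/s): [2.57, 2.57, 3.14, 3.14, 3.14, 3.14].

## Interface

Orientations are given as a unit quaternion [x, y, z, w].
In Python, from station import env gives the robot as it stands. The module is installed in compiled form; this text tells all that it offers.
- The arm moves only by the shell command python3 -m jog 'ROWS' [FORCE]. ROWS is JSON, a list that holds one entry, the list of rows, each a list of 5 numbers: the shift along the tool's x, y, z in cm, then the turn about the tool's z in rad, then the finger opening in cm, from 0 to 9.18. In form: [[[dx, dy, dz, roll, grip], ...]]. A call has exactly 8 rows; each row shifts and turns the commanded pose from where the row before left it, along the tool's axes as they then stand; what a row does not reach is not made up. A row lasts 1/10 s, in which the tool goes at most 50 mm and 8.59 degrees, less where a joint would pass 70% of its speed; a pose out of reach is approached as far as the arm can. A call with a gripper value outside its range is refused whole. The fingers move at their own pace and stop on an object; FORCE is the grip in N (left out, the last holds). Time passes only in rows, so rows that do not move let the fingers close, or fill a call up. It gives the time, the measured TCP pose, the force and the opening at its end, in the units of the state.
- env.state(): the state, without advancing time (a new reading comes with each control period).
- env.get_image(name): name is "side" or "top" or "wrist"; returns the picture (420x560x3 uint8, red, green, blue); there is no depth.
- env.camera_info(name): a dict with "mtx" (3x3 intrinsics, pixels), "k1" (the pictures are not rectified: a ray, as slopes to the right and down, at radius r is drawn at 1 + k1 r^2 times it, then the intrinsics apply), "rvec" (rotation vector, rad) and "tvec" (3), from world to camera coordinates, as OpenCV has them. Camera axes: x right, y down, z forward; pixel columns grow to the right and rows downward; lengths in m; the calibration is good to about 2 mm. A picture is of the moment at which its call begins: read the wrist's pose just before it. camera_info takes no time and is no camera call; for the wrist camera it gives the pose at the moment of the call.
- env.sign_off(): hands the job in, once; it reports no verdict.
The state is a dict: "clock": time; "q": joint angles; "qd": joint speeds; "effort": joint torques, N m; "tool_pos": TCP position; "orientation": TCP orientation; "ft_force": force on the tool from outside, world axes, zero at the start; "torque": the same for the moment, N m; "width": opening from 0.0 (shut) to 1.0 (fully open).
Only numpy, scipy, OpenCV 4.12 (cv2) and the standard library are available. Lean on these libraries where they do the work, as an engineer would, in place of code of your own. Each camera call takes 0.05 s, during which the arm holds its last target.

## Task

The vial sorter's orange seesaw gate is tipped towards one chute: press its raised end down with a fingertip until the gate rocks fully over to the other side. Then push the green tab fully across to the left, as seen from the robot, to let the three waiting vials drop, so that all of them roll down that other chute and lie in its tray. Only press and push: do not touch or lift the vials, and leave the dropper bottle, jar and stamp where they stand.

Things in the scene. Friction and masses are not known exactly. Their poses are not given: they have to be found in the camera images.
- sorter: White vial sorter fixed to the bench, 470 mm wide (its y), 160 deep (x), 177 tall. Origin: centre of its underside. x points away from the robot, y to the sorter's left, z up; turned up to 0.3 rad. A clear feed box at its centre (y +-16, x -59 to +67, z 134 to 162 mm) holds three vials in a row above the orange gate; beyond each gate end a white chute leads to a blue tray at y = +-186 mm.
- gate (a joint): Tilt of the orange seesaw gate (rad) about an axle along the sorter's x through point pivot. +0.35: fully over to the left (left end down, feeds the left tray); -0.35: fully over to the right. Starts fully over one way. A dark weight above the axle makes it fall to whichever side it is past level; pressing the raised tab takes about 1 N.
- pivot (a point): Point on the gate's axle, at sorter x 0, y 0, 95 mm above the bench.
- gate_left_tab (a point): Middle of the top face of the gate's left press tab, an orange flat tab 30 mm wide (y) by 58 mm long (x), 6 mm thick, 110 mm towards the robot from the pivot and 95 mm to the left. Moves with the gate: about 33 mm above the pivot when raised and 33 mm below it when down. Axes are the gate's.
- gate_right_tab (a point): The same for the right press tab, 95 mm to the right of the pivot.
- release (a joint): Travel (m) of the steel release slide under the feed box, 0 shut to 0.040 fully open. It moves horizontally along the sorter's +y (to its left) and stays where left; friction about 1.5 N. The vials begin to drop at about 0.015.
- release_tab (a point): Middle of the top edge of the slide's green upright push tab: 24 mm (x) by 6 mm thick (y) by 48 mm tall, 110 mm towards the robot from the feed box's centre; top edge 177 mm above the bench. Push on its right-hand (-y) face. Moves with the slide; axes as the sorter's.
- tray_left (a point): Centre of the inner floor of the left blue tray: 116 mm (x) by 92 mm (y) inside, floor 20 mm above the bench, walls to 62 mm above the bench.
- tray_right (a point): The same for the right blue tray.
- vial1_center (a point): Centre of a capped vial (white with red cap), 22 mm diameter, 33 mm long, about 20 g; nearest the robot in the feed box's row, lying along the sorter's x.
- vial2_center (a point): Centre of a capped vial (white with red cap), 22 mm diameter, 33 mm long, about 20 g; middle one in the feed box's row, lying along the sorter's x.
- vial3_center (a point): Centre of a capped vial (white with red cap), 22 mm diameter, 33 mm long, about 20 g; farthest in the feed box's row, lying along the sorter's x.
- vial1: The same vial as point vial1_center; origin at its centre, its x along the vial.
- vial2: The same vial as point vial2_center; origin at its centre, its x along the vial.
- vial3: The same vial as point vial3_center; origin at its centre, its x along the vial.
- dropper: Bystander: small dropper bottle with red cap, 32 mm diameter, 75 mm tall; origin at the centre of its underside.
- jar: Bystander: amber jar with white lid, 56 mm diameter, 70 mm tall; origin at the centre of its underside.
- stamp: Bystander: black and grey self-inking stamp, 45 x 32 mm, 58 mm tall; origin at the centre of its underside.
Mind the look-alikes: they are no part of the job. Leave any blue or brown look-alike of the vial1 alone.

How it is judged:
On the way, in this order (a step that is already met when the one before it is completed fails the run):
1. the gate is rocked fully over to its other side while the release slide is still shut (distance of gate_left_tab from where it was at the start of the episode above 0.05 m and (value of joint gate above 0.31 rad or value of joint gate below -0.31 rad) and value of joint release below 0.008 m), for 0.2 s.
2. the release slide is pushed fully open with the gate over (distance of gate_left_tab from where it was at the start of the episode above 0.05 m and (value of joint gate above 0.31 rad or value of joint gate below -0.31 rad) and value of joint release above 0.034 m), for 0.1 s.
At the end, for the whole second after the job is handed in: The gate rests over on the side opposite to where it started (at least 0.31 of 0.35 rad), the release slide is open (over 34 of 40 mm), and all three vials lie at rest (under 30 mm/s) inside the catch tray on the gate's lowered side (distance of gate_left_tab from where it was at the start of the episode above 0.05 m and value of joint release above 0.034 m and ((value of joint gate above 0.31 rad and y of vial1_center in the frame of sorter between 0.14 and 0.233 m and y of vial2_center in the frame of sorter between 0.14 and 0.233 m and y of vial3_center in the frame of sorter between 0.14 and 0.233 m) or (value of joint gate below -0.31 rad and y of vial1_center in the frame of sorter between -0.233 and -0.14 m and y of vial2_center in the frame of sorter between -0.233 and -0.14 m and y of vial3_center in the frame of sorter between -0.233 and -0.14 m)) and z of vial1_center in the frame of sorter between 0.02 and 0.065 m and x of vial1_center in the frame of sorter between -0.058 and 0.058 m and linear speed of each of vial1, vial2, vial3 below 0.03 m/s and z of vial2_center in the frame of sorter between 0.02 and 0.065 m and x of vial2_center in the frame of sorter between -0.058 and 0.058 m and z of vial3_center in the frame of sorter between 0.02 and 0.065 m and x of vial3_center in the frame of sorter between -0.058 and 0.058 m); the robot touches nothing.
It fails at once if a vial is touched by the robot (contact force between any of the arm, the fingers and vial1 above 0.3 N or contact force between any of the arm, the fingers and vial2 above 0.3 N or contact force between any of the arm, the fingers and vial3 above 0.3 N).
It fails at once if a vial is lifted (height (world z) of any of vial1_center, vial2_center, vial3_center above 0.165 m).
It fails at once if a bystander is moved more than 15 mm or tipped (distance of any of dropper, jar, stamp from where it was at the start of the episode above 0.015 m or angle between any of dropper, jar, stamp's own z axis and vertical above 0.3 rad).
It also fails if it takes over 40 s, if anything falls off the work surface, if the arm or the gripper's body presses on something with over 40 N, if the wrist force passes 120 N, or if a joint passes its speed limit or range.

## Working session

There is one attempt and no reset: what is moved stays moved. The work goes in short steps, Python scripts to look and compute and a shell command to move; the robot and the scene stay as the last step left them, time stands still between calls to the robot, and variables do not carry over. Pictures are saved under pics/ and viewed, and the job is handed in when it is done.

```bash
mkdir -p pics
python3 - <<'E'
from station import env
import cv2
for n in("top","side"):
    cv2.imwrite(f"pics/{n}0.png",env.get_image(n)[:,:,::-1])
    print(n,env.camera_info(n))
s=env.state();print(s)
E
```

```text
top {'mtx': array([[541.13477004,   0.        , 286.7838783 ],
       [  0.        , 541.13477004, 214.23456141],
       [  0.        ,   0.        ,   1.        ]]), 'k1': 0.00483727699658622, 'rvec': array([ 2.13334928, -2.12576865,  0.13360795]), 'tvec': array([0.02517577, 0.61024483, 1.2358756 ])}
side {'mtx': array([[447.37425907,   0.        , 276.64541204],
       [  0.        , 447.37425907, 208.51744633],
       [  0.        ,   0.        ,   1.        ]]), 'k1': -0.06444308227285273, 'rvec': array([ 0.13847684, -2.67431218,  1.57971902]), 'tvec': array([0.56252379, 0.14451465, 1.0958985 ])}
{'clock': 0.1, 'q': array([-1.26500710e+00,  3.42639458e-01,  1.52491502e+00,  1.86982101e-05,
        1.27539828e+00, -1.46004838e-01]), 'qd': array([ 6.20860449e-05, -4.65546880e-04, -6.37862078e-04, -5.72914727e-04,
       -8.80873485e-04,  1.98547716e-04]), 'effort': array([ 1.42782916e-03, -4.32006097e+01, -2.44694316e+01,  7.19179655e-02,
        5.26248990e-02, -6.75071715e-05]), 'tool_pos': array([ 0.2291183 , -0.47196704,  0.22612377]), 'orientation': array([ 8.47518354e-01, -5.30765652e-01, -5.11913612e-04, -4.47765964e-04]), 'ft_force': array([ 0.35821579, -0.41834332, -0.13032953]), 'torque': array([ 0.00195575,  0.03435519, -0.00558321]), 'width': 1.0016321739478047}
```

View pics/top0.png

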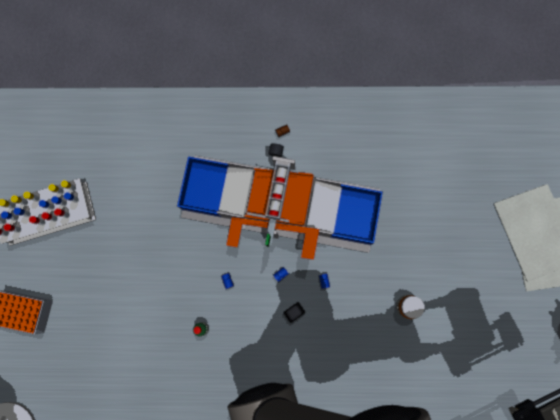

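View pics/side0.png

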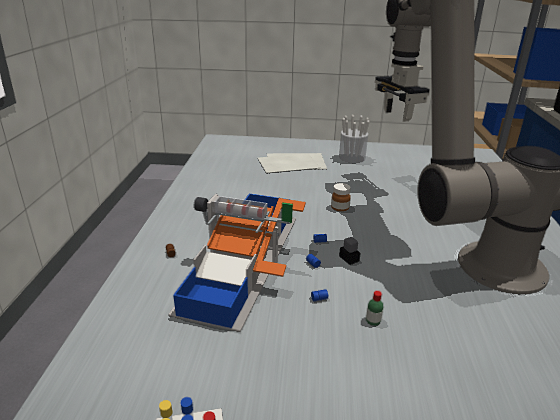

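The top view shows the sorter at about (280,200), turned slightly, with its tabs at (234,233) and (309,243) and the green tab at (267,240). The side view suggests the left tab is down and the right one raised. I'll enlarge both to check.

Run:
```python
import cv2
a=cv2.imread("pics/top0.png")[140:290,165:395];cv2.imwrite("pics/topc.png",cv2.resize(a,None,fx=3.45,fy=3.45,interpolation=cv2.INTER_CUBIC))
a=cv2.imread("pics/side0.png")[180:340,160:370];cv2.imwrite("pics/sidec.png",cv2.resize(a,None,fx=3.7,fy=3.7,interpolation=cv2.INTER_CUBIC))
```

```text
(no output)
```

View pics/topc.png

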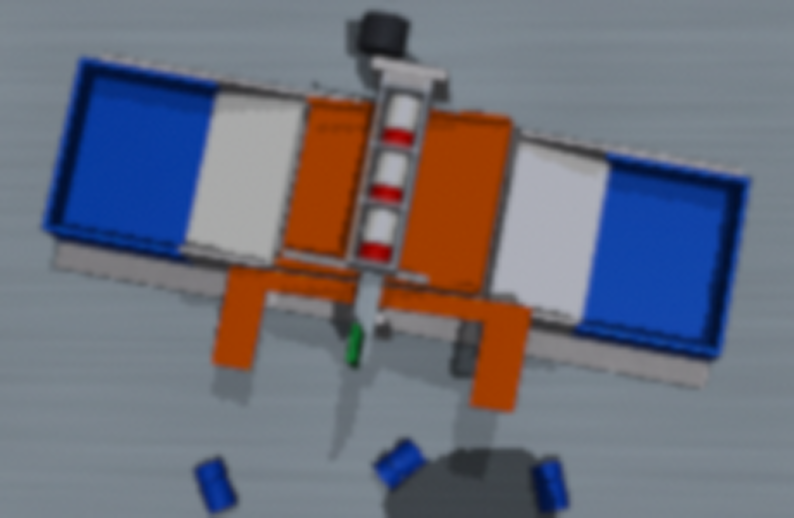

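View pics/sidec.png

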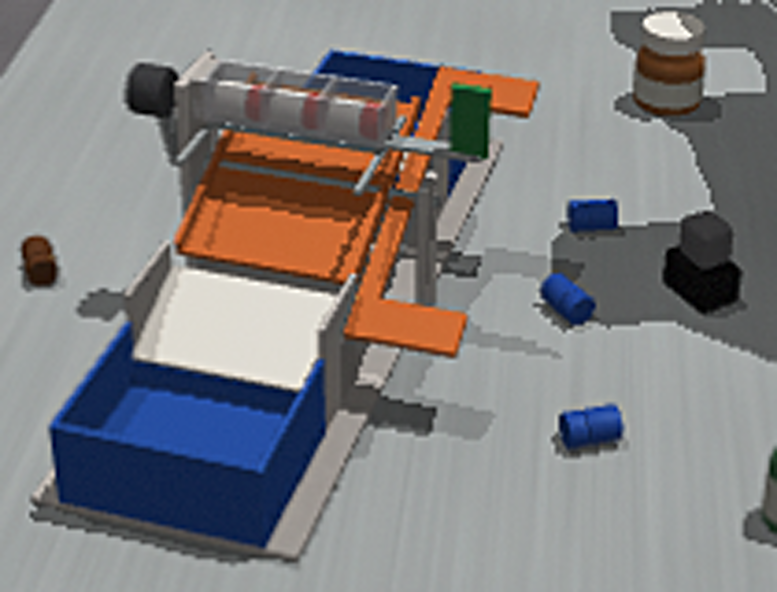

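```bash
cat > h.py <<'E'
import numpy as np,cv2
from station import env
def ray(n,u,v,z):
    c=env.camera_info(n);K=c["mtx"];R=cv2.Rodrigues(c["rvec"])[0]
    p=cv2.undistortPoints(np.array([[[u,v]]],float),K,np.array([c["k1"],0,0,0,0]))[0,0]
    o=-R.T@c["tvec"];d=R.T@np.r_[p,1];return o+d*(z-o[2])/d[2]
def proj(n,P):
    c=env.camera_info(n);return cv2.projectPoints(np.array(P,float).reshape(-1,3),c["rvec"],c["tvec"],c["mtx"],np.array([c["k1"],0,0,0,0]))[0][:,0]
def W(S,p):
    x,y,a=S;return np.c_[np.cos(a)*p[:,0]-np.sin(a)*p[:,1]+x,np.sin(a)*p[:,0]+np.cos(a)*p[:,1]+y,p[:,2]]
E
python3 - <<'E'
from h import *
f=lambda u,v,z:ray("top",165+u/3.45,140+v/3.45,z)
C=[f(*p,.062) for p in((80,58),(45,235),(748,180),(718,357))]
print(np.array(C))
m=np.mean(C,0);d=(C[0]+C[1]-C[2]-C[3]);print(m,np.arctan2(-d[0],d[1]),np.linalg.norm(d)/2)
a=np.arctan2(-d[0],d[1])
# tab checks: left tab centre at down, right tab raised (crop px)
for n,p,z in(("L",(239,322),.062),("R",(500,360),.128),("green",(355,344),.177)):
    w=f(*p,z)-m; print(n,f(*p,z)[:2],np.cos(a)*w[0]+np.sin(a)*w[1],-np.sin(a)*w[0]+np.cos(a)*w[1])
S=(m[0],m[1],a)
P=W(S,np.array([[-.11,.095,.062],[-.11,-.095,.128],[-.11,0,.177],[-.11,-.003,.177],[0,0,.162]]))
print(P)
for n,(x0,y0,s) in(("top",(165,140,3.45)),("side",(160,180,3.7))):
    print(n,(proj(n,P)-[x0,y0])*s)
for u,v,n in((200,329,"dropper"),(294,312,'stamp'),(412,307,'jar')):print(n,ray("top",u,v,.06))
s=env.state()
import math
from scipy.spatial.transform import Rotation as Ro
print(Ro.from_quat(s["orientation"]).as_matrix())
E
```

```text
[[ 0.74650554  0.26372167  0.062     ]
 [ 0.62206216  0.28362644  0.062     ]
 [ 0.66052545 -0.19575824  0.062     ]
 [ 0.53970505 -0.17320771  0.062     ]]
[0.64219955 0.04459554 0.062     ] -0.18168537574314925 0.465824237762504
L [0.56252291 0.14937563] -0.09729765852538727 0.08865889903983701
R [ 0.53082335 -0.02615239] -0.09675973880897021 -0.0897077459306764
green [0.53562714 0.06338073] -0.10821253830935013 -0.0007802982075152606
[[ 0.5511754   0.15790752  0.062     ]
 [ 0.51684478 -0.02896519  0.128     ]
 [ 0.53401009  0.06447116  0.177     ]
 [ 0.53346802  0.06152054  0.177     ]
 [ 0.64219955  0.04459554  0.162     ]]
top [[226.07884684 338.6450748 ]
 [504.44748245 381.92988763]
 [353.19370079 346.62281183]
 [357.99419458 347.51736275]
 [388.12960019 177.94585752]]
side [[431.9269908  332.3649176 ]
 [511.41113904  86.67960293]
 [478.21338816  86.23158854]
 [479.44811461  83.98133367]
 [305.53999801  82.15311227]]
dropper [0.34299964 0.22353045 0.06      ]
stamp [0.38248584 0.00924975 0.06      ]
jar [ 0.39540944 -0.25870633  0.06      ]
[[ 4.36575121e-01 -8.99667722e-01 -3.92394776e-04]
 [-8.99666805e-01 -4.36575244e-01  1.30239207e-03]
 [-1.34302995e-03 -2.15567421e-04 -9.99999075e-01]]
```

```bash
python3 -m jog '[[[-2.6,-4.15,0,0,0],[-2.6,-4.15,0,0,0],[-2.6,-4.15,0,0,0],[-2.6,-4.15,0,0,0],[-2.6,-4.15,0,0,0],[-2.6,-4.15,0,0,0],[-2.6,-4.15,0,0,0],[-2.6,-4.15,0,0,0]]]' 20
```

```text
clock: 0.9
tool_pos: [0.4377, -0.1383, 0.2266]
orientation: [0.847, -0.531, -0.0, 0.0]
ft_force: [-0.4, -0.3, 0.1]
width: 0.357
```

```bash
python3 -m jog '[[[0,0,0,-0.134,0],[0,0,0,-0.134,0],[0,0,0,-0.134,0],[0,0,0,-0.134,0],[0,0,0,-0.134,0],[0,0,0,-0.134,0],[0,0,0,-0.133,0],[0,0,0,0,0]]]'
cat > g.py <<'E'
from h import *
from scipy.spatial.transform import Rotation as Ro
S=(.6422,.0446,-.1817)
def rep(px,py,z):
    s=env.state();M=Ro.from_quat(s["orientation"]).as_matrix();t=W(S,np.array([[px,py,z]]))[0]
    a=S[2];w=s["tool_pos"][:2]-np.array(S[:2])
    print("clk",s["clock"],"pos",s["tool_pos"].round(4),"sorter",round(np.cos(a)*w[0]+np.sin(a)*w[1],4),round(-np.sin(a)*w[0]+np.cos(a)*w[1],4),"F",s["ft_force"].round(2),"w",round(s["width"],3))
    print("toolx",M[:,0].round(3),"toolz",M[:,2].round(3),"need cm",(100*M.T@(t-s["tool_pos"])).round(2))
E
python3 -c "
from g import *
rep(-.118,-.0905,.16)"
```

```text
clock: 1.7
tool_pos: [0.4369, -0.1402, 0.2264]
orientation: [0.996, -0.09, -0.0, -0.0]
ft_force: [0.5, 0.0, 0.3]
width: 0.006
clk 1.7 pos [ 0.4369 -0.1402  0.2264] sorter -0.1685 -0.2188 F [0.47 0.02 0.33] w 0.006
toolx [ 0.984 -0.18  -0.001] toolz [-0.001  0.    -1.   ] need cm [  5.07 -12.83   6.64]
```

```bash
python3 -m jog '[[[1,-2.6,0,0,0],[1,-2.6,0,0,0],[1,-2.6,0,0,0],[1,-2.6,0,0,0],[1.07,-2.43,0,0,0],[0,0,3,0,0],[0,0,3,0,0],[0,0,0,0,0]]]'
python3 - <<'E'
from g import *
rep(-.118,-.0905,.072)
cv2.imwrite("pics/side1.png",cv2.resize(env.get_image("side")[150:300,180:380,::-1],None,fx=3.7,fy=3.7))
E
```

```text
clock: 2.5
tool_pos: [0.5077, -0.0225, 0.1632]
orientation: [0.996, -0.092, -0.004, -0.0]
ft_force: [-0.4, -1.0, 0.4]
width: 0.001
clk 2.5 pos [ 0.5077 -0.0225  0.1632] sorter -0.1202 -0.0903 F [-0.44 -1.    0.45] w 0.001
toolx [ 0.983 -0.184 -0.008] toolz [-0.008  0.001 -1.   ] need cm [0.29 0.02 9.11]
```

View pics/side1.png

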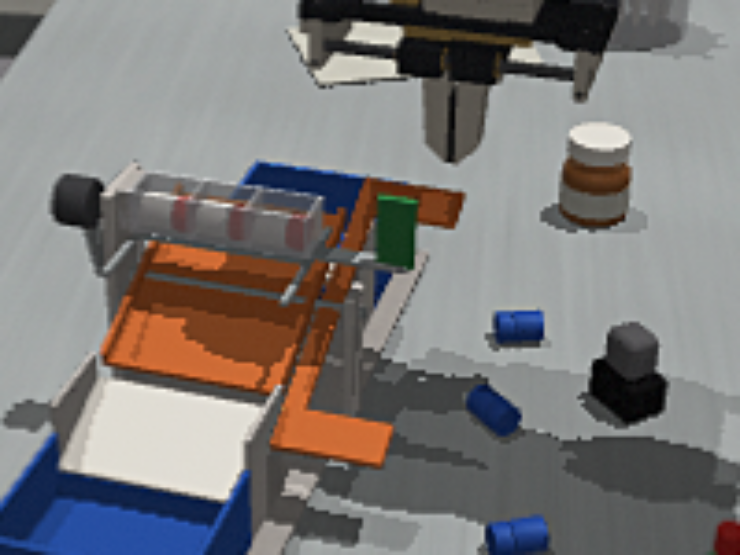

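The fingertips (452,160) are above the raised right tab (430,203), so I'll press now.

```bash
python3 -m jog '[[[0.1,0,1.5,0,0],[0.1,0,1.2,0,0],[0,0,1.2,0,0],[0,0,1.2,0,0],[0,0,1.2,0,0],[0,0,1.2,0,0],[0,0,1.2,0,0],[0,0,0.4,0,0]]]'
python3 - <<'E'
from g import *
rep(-.118,-.0905,.072)
cv2.imwrite("pics/side2.png",cv2.resize(env.get_image("side")[150:300,180:380,::-1],None,fx=3.7,fy=3.7))
E
```

```text
clock: 3.35
tool_pos: [0.5114, -0.0235, 0.0741]
orientation: [0.996, -0.091, -0.001, -0.0]
ft_force: [0.2, -0.5, -0.4]
width: 0.002
clk 3.35 pos [ 0.5114 -0.0235  0.0741] sorter -0.1164 -0.0906 F [ 0.15 -0.52 -0.42] w 0.002
toolx [ 0.983 -0.181 -0.002] toolz [-0.002  0.    -1.   ] need cm [-0.16 -0.01  0.21]
```

View pics/side2.png

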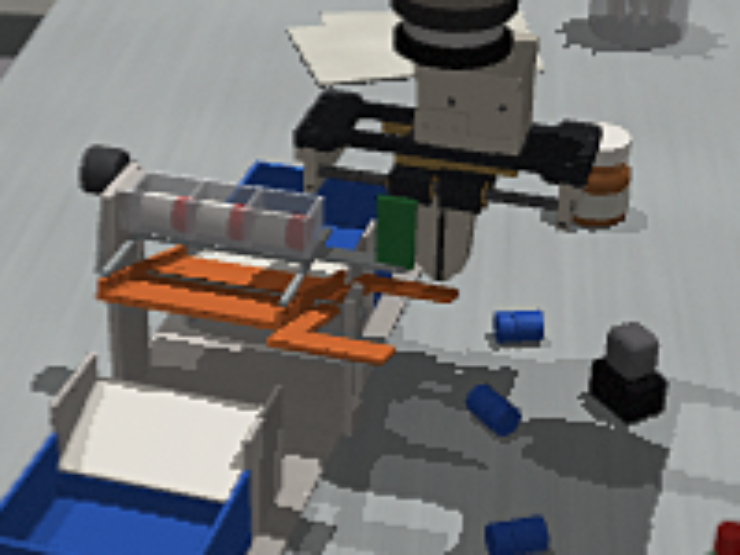

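The gate is over or still falling: the left tab is now raised at about (335,345). I'll retract straight up.

```bash
python3 -m jog '[[[0,0,-2,0,0],[0,0,-3,0,0],[0,0,-3,0,0],[0,0,-3,0,0],[0,0,-1,0,0],[0,0,0,0,0],[0,0,0,0,0],[0,0,0,0,0]]]'
python3 - <<'E'
from g import *
rep(-.115,-.035,.147)
cv2.imwrite("pics/side3.png",cv2.resize(env.get_image("side")[150:300,180:380,::-1],None,fx=3.7,fy=3.7))
cv2.imwrite("pics/top3.png",cv2.resize(env.get_image("top")[140:290,165:395,::-1],None,fx=3.45,fy=3.45))
E
```

```text
clock: 4.2
tool_pos: [0.5113, -0.0235, 0.1941]
orientation: [0.996, -0.091, -0.002, -0.0]
ft_force: [0.3, -0.2, 0.1]
width: 0.003
clk 4.2 pos [ 0.5113 -0.0235  0.1941] sorter -0.1165 -0.0906 F [ 0.26 -0.23  0.09] w 0.003
toolx [ 0.983 -0.181 -0.003] toolz [-0.003  0.001 -1.   ] need cm [ 0.16 -5.56  4.71]
```

View pics/side3.png

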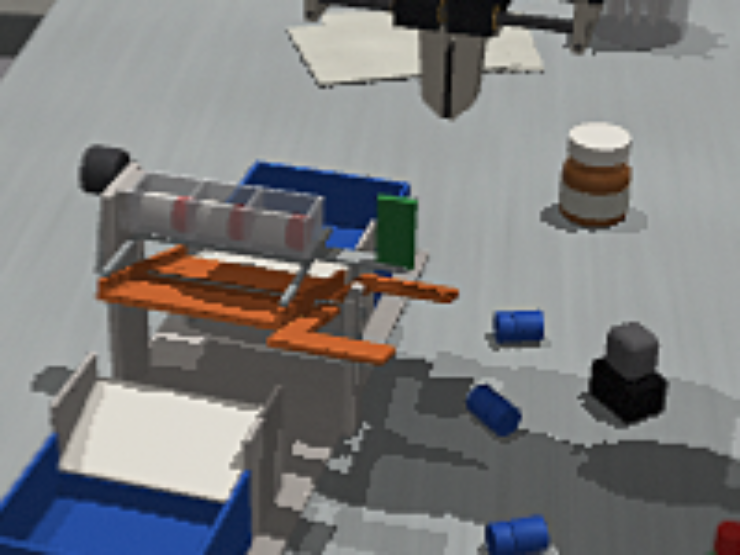

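View pics/top3.png

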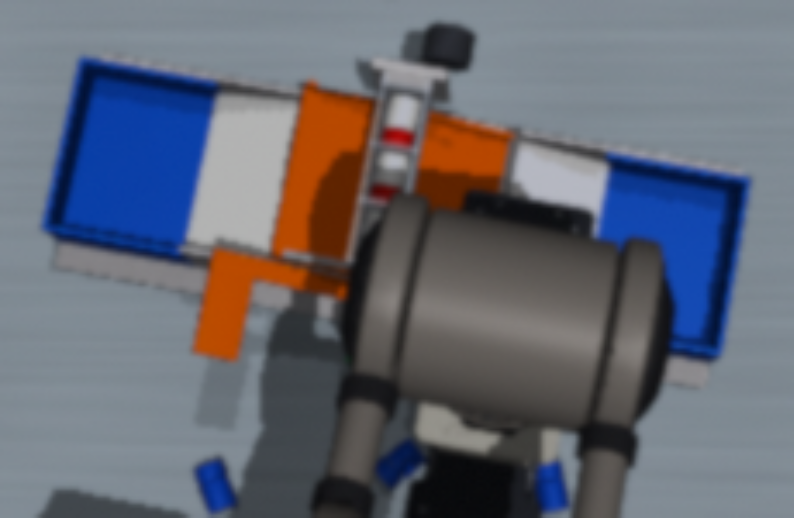

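Run:
```python
from g import *
P=W(S,np.array([[-.139,.0893,.128],[-.139,-.0893,.062],[-.11,.0893,.128],[-.11,0,.177],[-.122,-.003,.177]]))
print((proj("side",P)-[180,150])*3.7, (proj("top",P)-[165,140])*3.45)
```

```text
[[412.08913623 352.31299459]
 [473.26205873 293.71319293]
 [362.66133111 343.93601097]
 [404.21146399 197.23624412]
 [424.82447619 197.84411011]] [[212.2679636  373.49711915]
 [486.4996266  431.35642422]
 [221.4179093  329.12701986]
 [353.18386636 346.62157737]
 [354.23755719 366.7226818 ]]
```

The tab heights match the fully-over projection. Next I line up with the right side of the green tab.

```bash
python3 -m jog '[[[0.1,-1.5,0,0,0],[0.1,-2,0,0,0],[0.1,-1.9,0,0,0],[0,0,1.5,0,0],[0,0,2,0,0],[0,0,1.2,0,0],[0,0,0,0,0],[0,0,0,0,0]]]'
python3 - <<'E'
from g import *
rep(-.113,.0275,.147)
cv2.imwrite("pics/side4.png",cv2.resize(env.get_image("side")[150:300,180:380,::-1],None,fx=3.7,fy=3.7))
cv2.imwrite("pics/wrist4.png",env.get_image("wrist")[:,:,::-1])
E
```

```text
clock: 5.1
tool_pos: [0.5251, 0.0292, 0.1489]
orientation: [0.996, -0.091, -0.0, -0.0]
ft_force: [-0.5, -0.2, -0.0]
width: 0.006
clk 5.1 pos [0.5251 0.0292 0.1489] sorter -0.1124 -0.0363 F [-0.53 -0.24 -0.  ] w 0.006
toolx [ 0.983 -0.181 -0.   ] toolz [-0.  0. -1.] need cm [-0.07 -6.38  0.19]
```

View pics/side4.png

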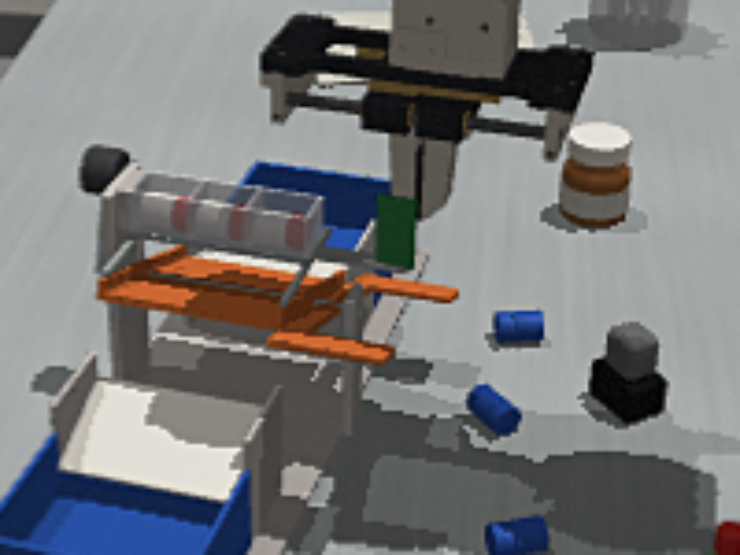

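View pics/wrist4.png

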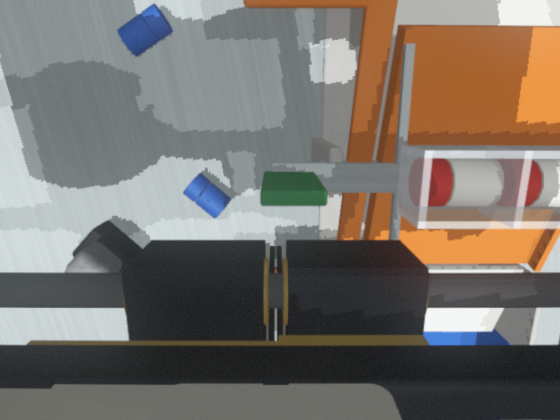

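The green tab is at (295,188), about 7 mm further in +x than the finger centre line at column 275. I'll shift that far and push.

```bash
python3 -m jog '[[[0.6,0,0,0,0],[0,-0.9,0,0,0],[0,-0.9,0,0,0],[0,-0.9,0,0,0],[0,-0.9,0,0,0],[0,-0.9,0,0,0],[0,-0.9,0,0,0],[0,-0.9,0,0,0]]]'
python3 - <<'E'
from g import *
rep(-.106,.0275,.147)
cv2.imwrite("pics/side5.png",cv2.resize(env.get_image("side")[150:320,170:380,::-1],None,fx=3.5,fy=3.5))
cv2.imwrite("pics/wrist5.png",env.get_image("wrist")[:,:,::-1])
E
```

```text
clock: 6.0
tool_pos: [0.5423, 0.0905, 0.1487]
orientation: [0.996, -0.091, 0.0, 0.0]
ft_force: [0.1, -8.1, 1.7]
width: 0.005
clk 6.0 pos [0.5423 0.0905 0.1487] sorter -0.1065 0.0271 F [ 0.12 -8.05  1.67] w 0.005
toolx [ 0.984 -0.181  0.   ] toolz [ 0. -0. -1.] need cm [ 0.05 -0.04  0.17]
```

View pics/side5.png

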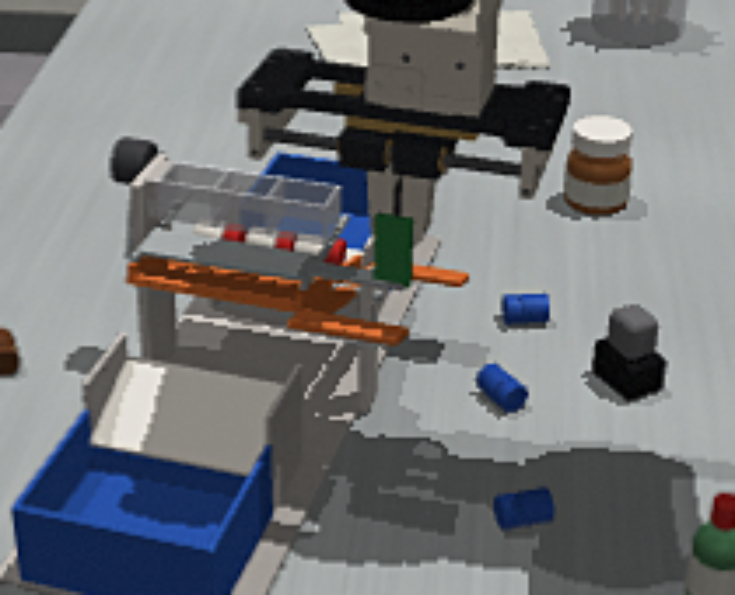

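View pics/wrist5.png

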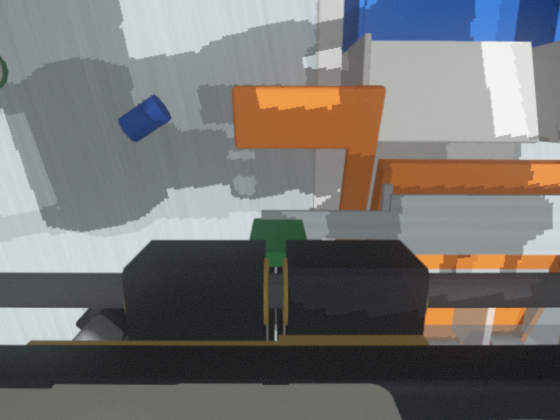

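The 8 N force against 1.5 N of friction means the slide is at its stop, and the vials are dropping. I'll back off and lift clear.

```bash
python3 -m jog '[[[0,0,0,0,0],[0,0.8,0,0,0],[0,1.2,0,0,0],[0,0,-2,0,0],[0,0,-3,0,0],[0,0,-3,0,0],[0,0,0,0,0],[0,0,0,0,0]]]'
python3 -m jog '[[[-3,4,0,0,0],[-3,4,0,0,0],[-3,4,0,0,0],[-3,4,0,0,0],[0,4,0,0,0],[0,4,0,0,0],[0,0,0,0,0],[0,0,0,0,0]]]'
python3 - <<'E'
from g import *
rep(0,0,0)
cv2.imwrite("pics/side6.png",cv2.resize(env.get_image("side")[150:320,170:380,::-1],None,fx=3.5,fy=3.5))
cv2.imwrite("pics/top6.png",cv2.resize(env.get_image("top")[140:290,165:395,::-1],None,fx=3.45,fy=3.45))
E
```

```text
clock: 6.9
tool_pos: [0.5385, 0.0695, 0.2289]
orientation: [0.996, -0.091, 0.0, -0.0]
ft_force: [-0.3, -0.1, -0.5]
width: 0.007
clock: 7.7
tool_pos: [0.3762, -0.1444, 0.2276]
orientation: [0.996, -0.092, -0.001, -0.001]
ft_force: [-1.7, 1.0, -0.0]
width: 0.005
clk 7.7 pos [ 0.3762 -0.1444  0.2276] sorter -0.2275 -0.2339 F [-1.66  0.97 -0.01] w 0.005
toolx [ 0.983 -0.184 -0.002] toolz [-0.002  0.002 -1.   ] need cm [ 22.73 -23.44  22.74]
```

View pics/side6.png

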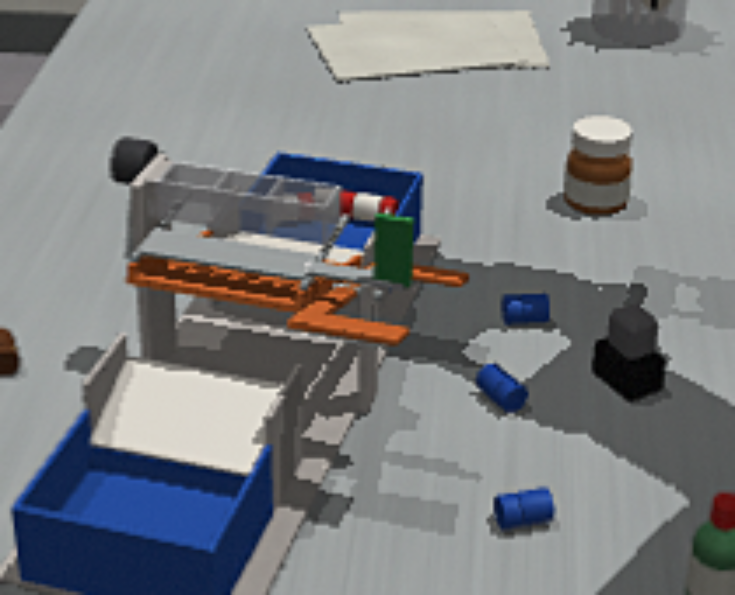

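View pics/top6.png

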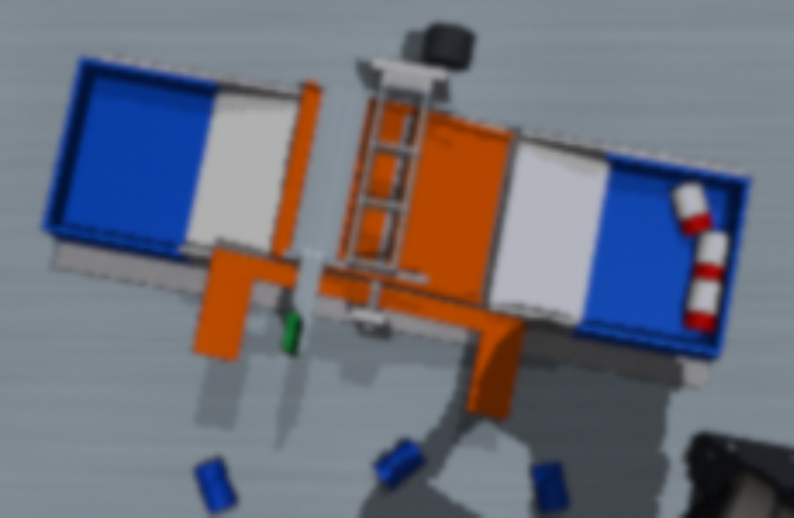

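All three vials are in the right tray. I'll let things settle, then measure the slide travel and check for movement.

```bash
python3 -m jog '[[[0,0,0,0,0],[0,0,0,0,0],[0,0,0,0,0],[0,0,0,0,0],[0,0,0,0,0],[0,0,0,0,0],[0,0,0,0,0],[0,0,0,0,0]]]'
python3 - <<'E'
from g import *
f=lambda u,v,z:ray("top",165+u/3.45,140+v/3.45,z)
print("slide",np.linalg.norm((f(355,344,.177)-f(292,333,.177))))
a=S[2]
for p in((691,207),(711,255),(703,303)):
    w=f(*p,.031)[:2]-np.array(S[:2]);print(np.cos(a)*w[0]+np.sin(a)*w[1],-np.sin(a)*w[0]+np.cos(a)*w[1])
A=env.get_image("top");cv2.imwrite("pics/top7.png",cv2.resize(A[140:290,165:395,::-1],None,fx=3.45,fy=3.45))
B=env.get_image("top");print(np.abs(A[170:260,330:390].astype(int)-B[170:260,330:390]).max())
E
```

```text
clock: 8.6
tool_pos: [0.3771, -0.1442, 0.2287]
orientation: [0.996, -0.091, -0.0, 0.0]
ft_force: [-0.9, 0.0, -0.2]
width: 0.004
slide 0.039368410626405656
0.04223546453054181 -0.20081113932150776
0.011412708150972718 -0.2199486595027514
-0.022668828902514537 -0.2200062079548014
4
```

View pics/top7.png

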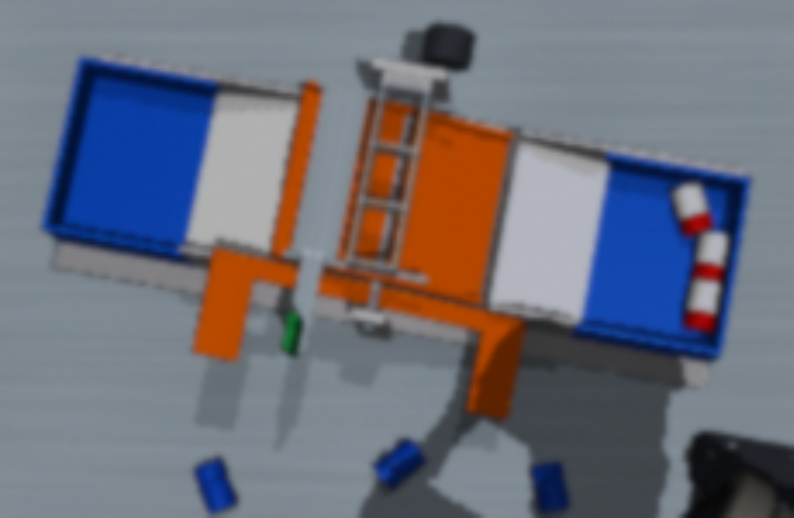

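The vials have not moved, the slide has travelled about 39 mm, and the gate is over.

```bash
python3 -c "
from station import env
env.sign_off()"
```

```text
the job is handed in; nothing more can be done
```

I finished the job and handed it in at about 8.8 s of the 40 s allowed; sign-off reports no verdict. With the gripper closed, I pressed the raised right tab down until the gate rocked over to the right. I then pushed the green tab to the left and moved the arm clear.

**Last checks from the images:**
- **Gate:** it rests over to the right, with tab heights matching the fully-over position. I did not measure its angle directly.
- **Slide:** it moved about 39 of 40 mm, and the 8 N force at the end of the push shows it reached its stop.
- **Vials:** all three lie in the right tray and did not move between the last pictures. In the sorter's frame they are at y about -0.20, -0.22 and -0.22 m, and x about 0.04, 0.01 and -0.02 m.
- **Bystanders:** the jar and stamp look unmoved in the side view. I did not measure any of the three again at the end, and the dropper bottle is only partly in the last pictures, but the arm never worked near it.

**One disagreement:** the press tabs and green tab appeared 3 to 8 mm further from the robot than my fitted sorter position predicted. I corrected for this with the wrist camera before pushing the green tab.

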